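# Pack the turned stone cups from the lathe catch tray into the tote, mouth down

## Robot

A 6-joint arm with a two-finger parallel gripper is mounted at the origin on the work surface. World frame = base frame: x ahead of the robot, y to its left, z up, the work surface at z = 0. Lengths are in mm, angles in degrees, forces in N, time in s.
With the tool pointing down it reaches from about 300 to 850 mm from the base axis. Payload 4.2 kg.
Tool frame: the origin (TCP) lies between the finger pads; the fingertips stand 19 mm ahead of it and the grasp point (between the pads) is the TCP (env.tips_ahead is the distance from the TCP to the fingertips, in mm); z points along the fingers, y is the direction in which the jaws open and shut (so a half turn about z gives the same grasp; the last joint's range is limited). The gripper opens to 91 mm and grips with 3 to 60 N. Pads are 32 mm wide; open, the fingers measure 118 mm over their backs; the gripper's body (76 mm by 178 mm) begins 60 mm behind the grasp point.
Start: joints at [72.193, 18.312, 89.639, -0, 72.044, -1.146], TCP at [164.865, 550.873, 232.976] pointing down, gripper open.
Joint ranges: [-177.97, 177.97], [-48.28, 115.42], [12.27, 149.76], [-77.06, 257.06], [2.81, 150.46], [-146.56, 146.56]. Speed limits (degrees/s): [147.25, 147.25, 180, 180, 180, 180].

## Interface

Orientations are given as [roll, pitch, yaw] about the fixed x, y, z axes, in that order (R = Rz(yaw) Ry(pitch) Rx(roll)).
In Python, from workcell import telemetry, viewer, job_done, env gives the robot as it stands. The module is installed in compiled form; this text tells all that it offers.
- The arm moves only by the shell command python3 -m jog 'ROWS' [FORCE]. ROWS is JSON, a list of rows, each a list of 3 entries, a list of its own where there are three numbers: the shift along the tool's x, y, z in cm, then the turn about the tool's z in degrees, then the opening, from 0 (shut) to 1 (fully open). A call has 1 to 10 rows; each row shifts and turns the pose as measured when the row begins, along the tool's axes as they then stand; what a row does not reach is not made up. A row lasts 1/8 s, in which the tool goes at most 62.5 mm and 10.7 degrees, less where a joint would pass 70% of its speed; a pose out of reach is approached as far as the arm can. A call is refused whole if a number of a shift passes 6.25 or a number of a turn 10.7, either way. A call with a gripper value outside its range is refused whole. The fingers move at their own pace and stop on an object; FORCE is the grip in N (left out, the last holds). Time passes only in rows, so rows that do not move let the fingers close. It gives the time, the measured TCP pose, the force and the opening at its end, in the units of the state.
- telemetry.state(): the state, without advancing time (a new reading comes with each control period).
- viewer.grab_frame(name): name is "scene" or "top" or "wrist"; returns a dict with "color" (480x640x3 uint8, red, green, blue), "K" (3x3 intrinsics, pixels), "rvec" (rotation vector, rad) and "tvec" (3), from world to camera coordinates, as OpenCV has them. Camera axes: x right, y down, z forward; pixel columns grow to the right and rows downward; lengths in mm; the calibration is good to about 2 mm. A picture is of the moment at which its call begins. There is no depth.
- job_done(): hands the job in, once; it reports no verdict.
The state is a dict: "time_s": time; "qpos": joint angles; "qvel": joint speeds; "effort": joint torques, N m; "ee_pos": TCP position; "ee_rot": TCP orientation; "force": force on the tool from outside, world axes, zero at the start; "torque": the same for the moment, N m; "gripper_width": finger opening in mm.
Only numpy, scipy, OpenCV 4.12 (cv2) and the standard library are available. Lean on these libraries where they do the work, as an engineer would, in place of code of your own. Each camera call takes 0.05 s, during which the arm holds its last target. There are 200 camera calls.

## Task

Collect the two finished stone cups from the lathe's catch tray and stand each one mouth down in an empty pocket of the blue tote, one cup to a pocket, like the cup already packed there. Set them down gently: the padded pocket floors stand at heights that are not known beforehand, so feel for the floor and neither drop a cup nor press it down hard. Leave the rough uncut blank in the tray and the packed cup where they are.

Things in the scene. Friction and masses are not known exactly. Their poses are not given: they have to be found in the camera images.
- tray: Dark steel catch tray, fixed, 310 x 190 mm, origin under its centre on the bench. Its floor is 20 mm above the bench, its rim 34 mm. Three lanes run along its own y axis, at own x = -90, 0 and +90 mm; in each a part lies on the floor between two yellow ridges (6 mm high and wide, 41 mm apart centre to centre) that keep it from rolling. Which part lies in which lane varies.
- cup_a: Finished pale stone cup: a smooth straight cylinder, outside diameter 54 mm, length 100 mm, one end closed (15 mm thick), the other open (bore about 38 mm), about 0.32 kg, with a 9 mm green band round the outside, 8 mm from the mouth. Origin on the axis at mid length; +z points along the axis out of the open mouth. At the start it lies in a tray lane.
- cup_b: Second finished cup, identical to cup_a. At the start it lies in another lane, its mouth pointing towards the other end of the tray than cup_a's does.
- blank: Rough uncut blank, to be left alone: a darker grey-brown solid cylinder, diameter 54 mm, length 100 mm, no bore. Origin at its centre, z along its axis.
- packed_cup: A cup like cup_a, already standing mouth down in the tote's third pocket, at the tote's own -y end; to be left alone. Origin at mid length, +z out of the mouth (points down).
- tote: Blue tote, fixed, 100 mm (own x) by 286 mm (own y), rim 60 mm above the bench, origin under its centre on the bench. Three pockets, each 70 x 70 mm, in a row along its own y axis, 100 mm apart centre to centre. The black floors of the two empty pockets are stiff lifting pads, each left anywhere from 20 to 40 mm above the bench (20 to 40 mm below the rim); they do not give way under a cup.
- pocket0 (a point): Centre of the empty pocket at the tote's own +y end, at rim height; axes as the tote's.
- pocket1 (a point): Centre of the empty middle pocket, at rim height; axes as the tote's.
Things that resemble listed ones, but are neither listed nor needed, are in the scene too. What is shaped like the cup_b but orange is not meant. Leave any turquoise look-alike of the cup_a alone.

How it is judged:
By the outcome, as a careful person would: the job done as asked, in the order asked, and still so for the second after the job is handed in, with the robot touching nothing.
It also fails if it takes over 67 s, if anything falls off the work surface, if the arm or the gripper's body presses on something with over 40 N, if the wrist force passes 120 N, or if a joint passes its speed limit or range.

## Working session

There is one attempt and no reset: what is moved stays moved. The work goes in short steps, Python scripts to look and compute and a shell command to move; the robot and the scene stay as the last step left them, time stands still between calls to the robot, and variables do not carry over. Pictures are saved under pics/ and viewed, about 8 in all and at most 12, crops included, and the job is handed in when it is done.

```bash
mkdir -p pics
python3 - <<'E'
from workcell import telemetry, viewer, env
import cv2
s=telemetry.state(); print(s)
for n in("top","scene"):
    f=viewer.grab_frame(n); cv2.imwrite(f"pics/{n}1.png",f["color"][:,:,::-1]); print(n,f["K"],f["rvec"],f["tvec"])
E
```

```text
{'time_s': 0.0, 'qpos': array([ 7.21930437e+01,  1.83515980e+01,  8.97065708e+01, -3.00454256e-04,
        7.20417113e+01, -1.14434822e+00]), 'qvel': array([-0.05139299,  0.05797268,  0.07909537,  0.04396023, -0.08647562,
        0.05643992]), 'effort': array([-3.50587070e-03, -4.12458837e+01, -2.31970042e+01,  7.23583787e-02,
        4.56637423e-02, -1.46686170e-04]), 'ee_pos': array([164.71714253, 550.41968044, 232.11954952]), 'ee_rot': array([-1.79900134e+02, -1.70913907e-03,  1.63337483e+02]), 'force': array([ 0.06233257, -0.04798816, -0.18965188]), 'torque': array([-0.0166365 , -0.01843227, -0.03060634]), 'gripper_width': 91.26954632205016}
top [[541.54470062   0.         318.89958025]
 [  0.         541.54470062 243.57414964]
 [  0.           0.           1.        ]] [ 2.13615934 -2.18235897  0.10895787] [  17.5020524   527.68884531 1103.44104191]
scene [[488.73459032   0.         313.61191769]
 [  0.         488.73459032 234.20637149]
 [  0.           0.           1.        ]] [ 2.0307055   1.5368021  -0.55303087] [-160.92034884 -359.65590329 1647.86462515]
```

View pics/top1.png

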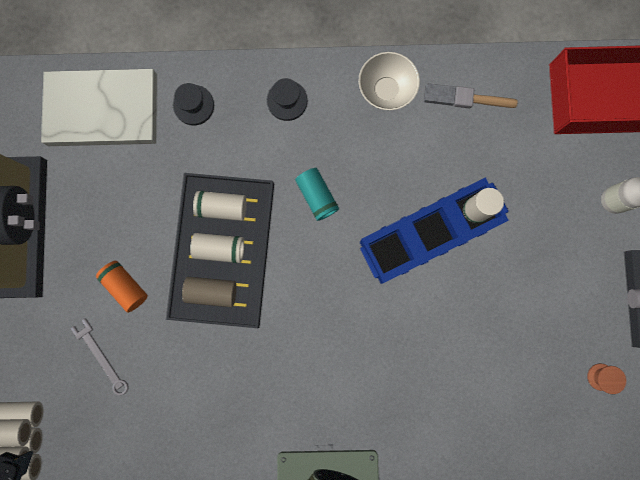

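View pics/scene1.png

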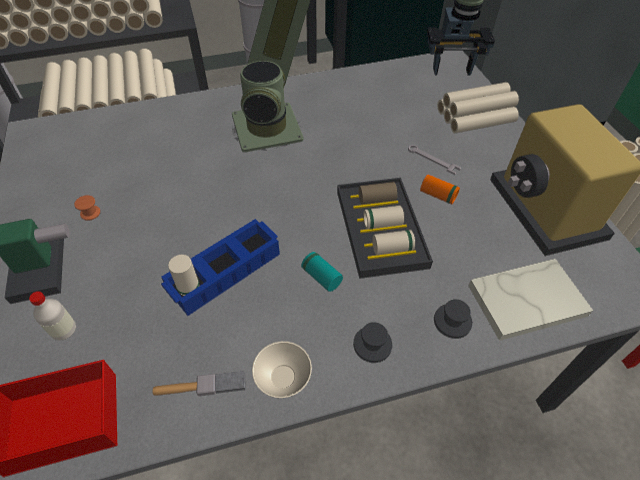

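The top view (x up, y left) shows the tray at about (220,250). The cup at (220,206) has its band and mouth on the left (+y). The cup at (217,248) has its mouth on the right (-y). The blank is at (210,291). The tote runs from (375,262) to (495,200), with the packed cup at its upper right end. The scene view agrees. The tool always points down, so each cup has to be gripped near its closed end and pivot mouth-down between the pads.

```bash
cat > h.py <<'E'
import numpy as np, cv2
from workcell import telemetry, viewer
def ray(f,uv,z):
    R,_=cv2.Rodrigues(np.array(f["rvec"],float)); t=np.array(f["tvec"],float).reshape(3)
    c=-R.T@t; d=(np.linalg.inv(f["K"])@np.c_[np.atleast_2d(uv),np.ones(len(np.atleast_2d(uv)))].T).T@R
    return c+d*((z-c[2])/d[:,2])[:,None]
def proj(f,p):
    return cv2.projectPoints(np.atleast_2d(p).astype(float),np.array(f["rvec"],float),np.array(f["tvec"],float),f["K"],None)[0][:,0]
def big(m,n=1):
    cs=cv2.findContours(m.astype(np.uint8),cv2.RETR_EXTERNAL,cv2.CHAIN_APPROX_NONE)[0]
    return sorted(cs,key=cv2.contourArea)[::-1][:n]
def rect(f,c,z):
    p=ray(f,c[:,0,:].astype(float),z)[:,:2]; (x,y),(w,h),a=cv2.minAreaRect(p.astype(np.float32))
    if w<h: w,h,a=h,w,a+90
    return np.round([x,y,w,h,(a+90)%180-90],1)
def move(goal,yaw):  # tool-frame shift (cm) and turn to reach goal
    s=telemetry.state(); a=np.radians(s["ee_rot"][2]); d=np.array(goal)-s["ee_pos"]
    print("t",round(s["time_s"],2),"pos",s["ee_pos"].round(1),"yaw",round(s["ee_rot"][2],1),"w",round(s["gripper_width"],1))
    print("shift cm",np.round([(np.cos(a)*d[0]+np.sin(a)*d[1])/10,(np.sin(a)*d[0]-np.cos(a)*d[1])/10,-d[2]/10],2),
          "turn",round(-(((yaw-s["ee_rot"][2])+90)%180-90),1))
E
python3 - <<'E'
from h import *
f=viewer.grab_frame("top"); im=f["color"]; hsv=cv2.cvtColor(im,cv2.COLOR_RGB2HSV); h,s,v=[hsv[:,:,i].astype(int) for i in range(3)]
roi=np.zeros(h.shape,bool); roi[170:330,160:280]=1
dark=cv2.morphologyEx(((v<75)&roi).astype(np.uint8),cv2.MORPH_CLOSE,np.ones((45,45)))
print("tray",rect(f,big(dark)[0],34))
pale=cv2.morphologyEx(((v>150)&(s<60)|(h>50)&(h<95)&(s>60)&(v>40)).astype(np.uint8)*roi,cv2.MORPH_OPEN,np.ones((3,3)))
for c in big(pale,3): print("cup",cv2.boundingRect(c),rect(f,c,47))
g=((h>50)&(h<95)&(s>80)&roi)
for c in big(g,2): print("band",rect(f,c,60))
br=(h<25)&(s>50)&(v<140)&roi
print("blank",rect(f,big(br)[0],47))
y=(h>15)&(h<35)&(s>120)&roi
for c in big(y,6): print("ridge",rect(f,c,26))
b=((h>105)&(h<130)&(s>120)); b[:,:340]=0;b[:,530:]=0
for z in(60,):print("tote",rect(f,big(b)[0],z))
k=((v<45)&(s<90)); k[:,:360]=0;k[:,510:]=0;k[:180]=0;k[290:]=0
for c in big(k,2): print("pocket",rect(f,c,60),rect(f,c,30))
cv2.imwrite("pics/crop.png",cv2.resize(im[170:330,160:520,::-1],None,fx=2.2,fy=2.2,interpolation=cv2.INTER_CUBIC))
move([500,200,150],80)
E
```

```text
tray [520.7 210.9 309.2 192.6  -6.5]
cup (190, 235, 53, 28) [520.6 218.4 108.5  52.1  85.6]
cup (193, 192, 50, 27) [611.9 215.3 102.1  47.   82.8]
band [516.4 179.1  51.5   8.5  -5. ]
band [613.  249.6  52.6   9.9  -4.3]
blank [432.7 233.  108.3  52.6  83.4]
ridge [624.5 147.3  24.    6.8  82.9]
ridge [405.3 173.6  26.6   6.1  82.5]
ridge [583.8 151.7  23.6   6.6  83. ]
ridge [445.9 168.4  25.5   5.9  80.7]
ridge [494.  160.7  18.9   6.3  88.8]
ridge [534.9 155.2  16.9   4.2  88.7]
tote [ 548.3 -229.6  305.8  102.8  -64.8]
pocket [ 503.3 -136.9   60.7   58.2   25.3] [ 506.  -140.6   62.4   59.8   25.3]
pocket [ 545.4 -226.    60.9   55.7   25.2] [ 549.3 -232.1   62.6   57.2   25.2]
t 0.15 pos [164.8 550.5 232.3] yaw 163.3 w 91.2
shift cm [-42.17 -23.97   8.23] turn 83.3
```

View pics/crop.png

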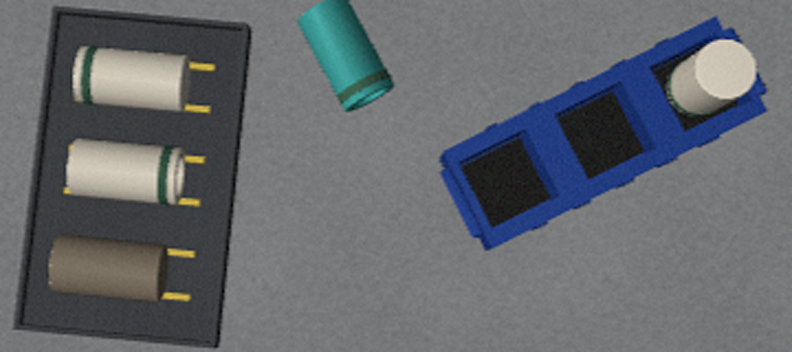

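The cups' closed ends are near (606,165) for the far cup and (526,266) for the middle one, and the lane yaw is 83.5°. I'll turn first, then travel.

```bash
python3 -m jog '[[[0,0,0],10,0.85],[[0,0,0],10,0.85],[[0,0,0],10,0.85],[[0,0,0],10,0.85],[[0,0,0],10,0.85],[[0,0,0],10,0.85],[[0,0,0],10,0.85],[[0,0,0],10,0.85]]'; python3 -c "
from h import *
move([607,177,150],83.5)"
```

```text
time_s: 1.15
ee_pos: [164.2, 548.8, 229.2]
ee_rot: [-179.9, 0.5, 80.7]
force: [-0.3, -0.8, -0.5]
gripper_width: 77.5
t 1.15 pos [164.2 548.8 229.2] yaw 80.7 w 77.5
shift cm [-29.52  49.72   7.92] turn -2.8
```

```bash
python3 -m jog '[[[-3,5,0.4],-0.3,0.85],[[-3,5,0.4],-0.3,0.85],[[-3,5,0.4],-0.3,0.85],[[-3,5,0.4],-0.3,0.85],[[-3,5,0.4],-0.3,0.85],[[-3,5,0.4],-0.3,0.85],[[-3,5,0.4],-0.3,0.85],[[-3,5,0.4],-0.3,0.85],[[-3,5,0.4],-0.3,0.85],[[-2.5,4.5,0.4],-0.3,0.85]]'; python3 -c "
from h import *
move([607,177,150],83.5)
f=viewer.grab_frame('wrist'); cv2.imwrite('pics/w1.png',f['color'][:,:,::-1])"
```

```text
time_s: 2.4
ee_pos: [624.6, 180.1, 186.9]
ee_rot: [-179.8, 0.4, 84.1]
force: [-0.5, 1.2, 0.3]
gripper_width: 77.8
t 2.4 pos [624.6 180.1 186.9] yaw 84.1 w 77.8
shift cm [-0.49 -1.72  3.69] turn 0.6
```

View pics/w1.png

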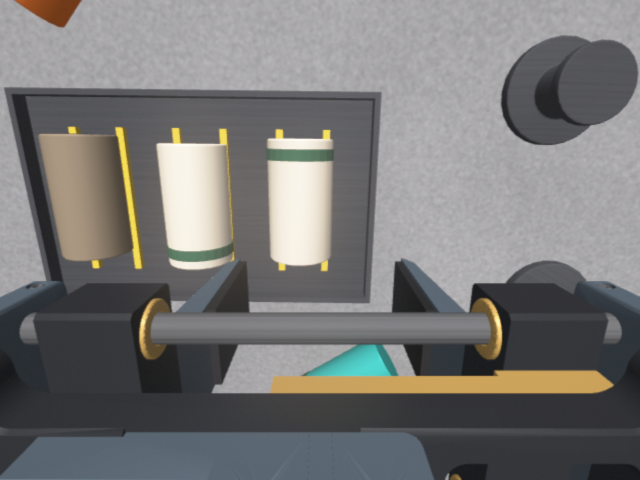

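The wrist view shows the far cup at columns 268–332, with its closed end at row 263 between the open fingers. The middle cup's closed end is at the top, near row 143. Next I'll refine both with rays.

```bash
python3 -c "
from h import *
f=viewer.grab_frame('wrist')
print(ray(f,[[300,200],[268,200],[332,200],[195,200]],47).round(1)[:,:2].tolist())
print('ends',ray(f,[[300,262],[193,143]],62).round(1).tolist())
print('bands',ray(f,[[300,155],[200,255]],74).round(1).tolist())
print('ridge',ray(f,[[279,132],[326,132],[282,266],[324,266],[176,132],[223,132]],26).round(1)[:,:2].tolist())
"
```

```text
[[616.6, 204.8], [589.7, 207.6], [643.6, 201.9], [528.2, 214.1]]
ends [[611.4, 154.7, 62.0], [541.3, 259.5, 62.0]]
bands [[622.7, 242.4, 74.0], [533.3, 173.3, 74.0]]
ridge [[604.2, 262.0], [644.5, 257.7], [590.2, 140.0], [630.3, 135.7], [516.0, 271.3], [556.2, 267.1]]
```

```bash
python3 -m jog '[[[-0.4,-0.7,2],0.2,0.9],[[-0.4,-0.7,2],0.2,0.9],[[0,0,2],0,0.9],[[0,0,1.5],0,0.9],[[0,0,0],0,0.9]]'; python3 -c "
from h import *
move([611,171,47],83.5)
f=viewer.grab_frame('wrist'); cv2.imwrite('pics/w2.png',f['color'][:,:,::-1])
p=telemetry.state()['ee_pos']; print(proj(f,[p,p+[0,0,-19]]).round(1).tolist())"
```

```text
time_s: 3.12
ee_pos: [609.2, 171.6, 107.4]
ee_rot: [-179.7, 0.5, 83.4]
force: [-0.3, 0.2, -0.4]
gripper_width: 82.1
t 3.12 pos [609.2 171.6 107.4] yaw 83.4 w 82.1
shift cm [-0.04  0.18  6.04] turn -0.1
[[319.8, 303.7], [320.0, 287.5]]
```

View pics/w2.png

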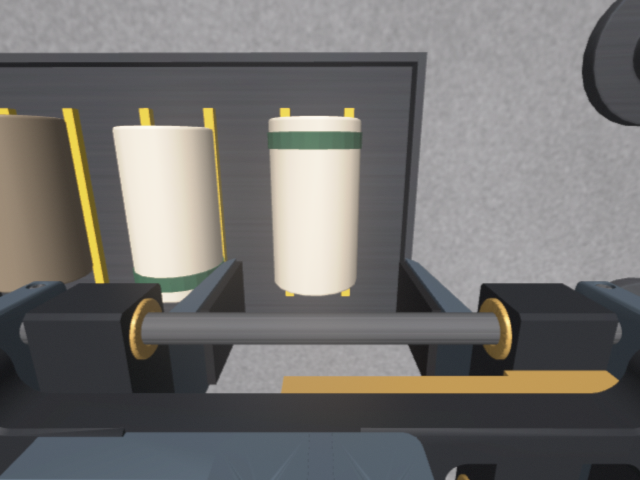

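The cup is centred at about column 316, against the tool axis at 320, with its closed end at row 293. That puts it 2–3 mm off and the grip about 10 mm from the closed end. I'll descend and grip lightly.

```bash
python3 -m jog '[[[0,-0.1,2],0,0.9],[[0,-0.1,2],0,0.9],[[0,0,1.4],0,0.9],[[0,0,0.6],0,0.9],[[0,0,0],0,0.3],[[0,0,0],0,0.3],[[0,0,0],0,0.3],[[0,0,0],0,0.3],[[0,0,0],0,0.3]]' 8
```

```text
time_s: 4.3
ee_pos: [608.4, 173.2, 52.2]
ee_rot: [-179.9, 0.3, 83.4]
force: [-0.4, -0.7, -1.6]
gripper_width: 53.6
```

```bash
python3 -m jog '[[[0,0,-0.8],0,0.3],[[0,0,-0.8],0,0.3],[[0,0,-0.8],0,0.3],[[0,0,-0.8],0,0.3],[[0,0,0],0,0.3]]'; python3 -c "
from h import *
f=viewer.grab_frame('wrist'); g=viewer.grab_frame('scene')
c=g['color'][140:300,320:480]
cv2.imwrite('pics/w3.png',np.hstack([cv2.resize(f['color'],(400,300)),cv2.resize(c,(300,300))])[:,:,::-1])"
```

```text
time_s: 4.92
ee_pos: [609.7, 173.4, 87.1]
ee_rot: [179.9, 0.3, 83.4]
force: [-0.4, -0.1, -2.0]
gripper_width: 53.7
```

View pics/w3.png

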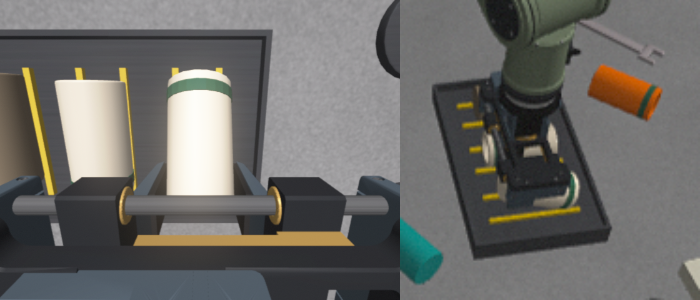

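The wrist force of about 2 N matches a free pivot with the mouth resting on the tray floor, since the full weight would read 3.1 N. I'll keep lifting.

```bash
python3 -m jog '[[[0,0,-0.8],0,0.3],[[0,0,-0.8],0,0.3],[[0,0,-0.8],0,0.3],[[0,0,-0.8],0,0.3],[[0,0,0],0,0.3]]'; python3 -m jog '[[[0,0,-0.9],0,0.3],[[0,0,-0.9],0,0.3],[[0,0,-0.9],0,0.3],[[0,0,0],0,0.3]]'; python3 -c "
from h import *
f=viewer.grab_frame('wrist'); g=viewer.grab_frame('scene')
c=g['color'][140:300,320:480]
cv2.imwrite('pics/w4.png',np.hstack([cv2.resize(f['color'],(400,300)),cv2.resize(c,(300,300))])[:,:,::-1])"
```

```text
time_s: 5.65
ee_pos: [609.6, 173.4, 120.4]
ee_rot: [179.9, 0.3, 83.4]
force: [-0.3, 0.1, -1.9]
gripper_width: 53.5
time_s: 6.15
ee_pos: [609.8, 173.6, 149.3]
ee_rot: [179.9, 0.3, 83.4]
force: [-0.3, -0.6, -2.8]
gripper_width: 53.8
```

View pics/w4.png

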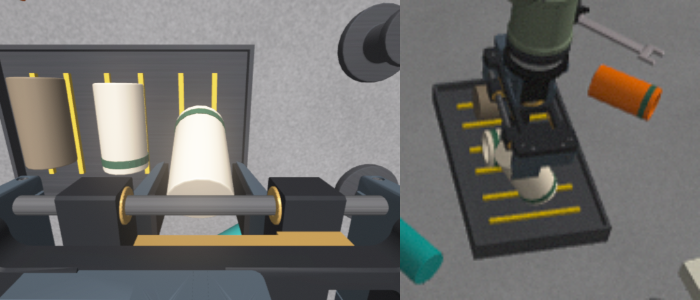

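The cup hangs free but sticks at about 35° from vertical, with the mouth leading along tool +x. I'll carry it to the tote's near side and nudge it upright against the outer wall. First I raise it and turn to the tote's yaw of about 25°.

```bash
python3 -m jog '[[[0,0,-1.2],8.5,0.3],[[0,0,-1.2],9.5,0.3],[[0,0,-1.2],9.5,0.3],[[0,0,-1],9.5,0.3],[[0,0,-0.5],9.5,0.3],[[0,0,-0.5],9.5,0.3],[[0,0,0],2,0.3]]'; python3 -c "
from h import *
move([423.5,-288,200],25.2)"
```

```text
time_s: 7.12
ee_pos: [606.9, 173.2, 201.7]
ee_rot: [179.8, 0.7, 23.5]
force: [-1.1, 0.7, -2.9]
gripper_width: 53.6
t 7.12 pos [606.9 173.2 201.7] yaw 23.5 w 53.6
shift cm [-35.19  35.     0.17] turn -1.7
```

```bash
python3 -m jog '[[[-1.8,1.8,0],-0.3,0.3],[[-3,3,0],-0.3,0.3],[[-4,4,0],-0.3,0.3],[[-4,4,0],-0.3,0.3],[[-4,4,0],-0.3,0.3],[[-4,4,0],-0.3,0.3],[[-4,4,0],0,0.3],[[-4,4,0],0,0.3],[[-3,3,0],0,0.3],[[-2,2,0],0,0.3]]';python3 -m jog '[[[-1,1,1],0,0.3],[[0,0,0],0,0.3]]'; python3 -c "
from h import *
move([423.5,-288,130],25.2)
g=viewer.grab_frame('scene');f=viewer.grab_frame('wrist')
c=g['color'][160:320,100:320]
cv2.imwrite('pics/w5.png',np.hstack([cv2.resize(f['color'],(400,300)),cv2.resize(c,(400,300))])[:,:,::-1])"
```

```text
time_s: 8.38
ee_pos: [435.9, -286.5, 203.1]
ee_rot: [179.9, 0.9, 25.6]
force: [-0.0, 0.1, -2.5]
gripper_width: 53.5
time_s: 8.62
ee_pos: [429.8, -301.1, 191.7]
ee_rot: [-179.9, 0.9, 25.4]
force: [1.1, 0.3, -3.3]
gripper_width: 53.4
t 8.62 pos [ 429.8 -301.1  191.7] yaw 25.4 w 53.4
shift cm [-0.01 -1.45  6.17] turn 0.2
```

View pics/w5.png

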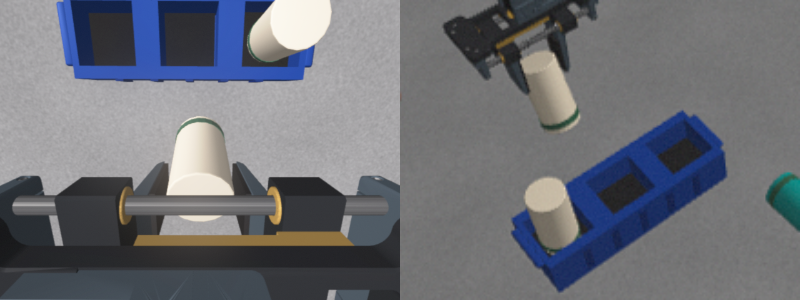

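In the wrist view the cup hangs tilted, with its mouth towards the tote's long wall. The middle pocket's near edge is at about (301,105) in full-size pixels. I'll lower beside the tote and nudge.

```bash
python3 - <<'E'
from h import *
f=viewer.grab_frame('wrist'); im=cv2.cvtColor(f['color'],cv2.COLOR_RGB2HSV).astype(int)
b=(im[:,:,0]>105)&(im[:,:,0]<130)&(im[:,:,1]>120); c=big(b)[0]; print(cv2.boundingRect(c))
k=(im[:,:,2]<50); k[125:]=0; k[:,:120]=0; k[:,380:]=0
C=np.array([547.5,-229.5]);u=np.array([.905,.426]);v=np.array([-.426,.905])
# blue dividers at row 60: opening edges of pocket1
for r in (115,122): 
    row=np.where(b[r])[0]; p=ray(f,[[row.min(),r],[row.max(),r]],60)[:,:2]-C; print(r,row.min(),row.max(),(p@u).round(1),(p@v).round(1))
p=ray(f,[[300,107],[300,125],[258,60],[346,60]],60)[:,:2]-C; print((p@u).round(1),(p@v).round(1))
E
python3 -m jog '[[[0,-0.5,1.5],0,0.3],[[0,-0.5,1.5],0,0.3],[[0,-0.4,1.5],0,0.3],[[0,0,1.2],0,0.3],[[0,0,0.5],0,0.3],[[0,0,0],0,0.3]]';python3 -c "
from h import *
move([423.5,-288,130],25.2)"
```

```text
(91, 0, 412, 132)
115 119 485 [-41.2 -39.6] [ 140.5 -143.6]
122 120 484 [-46.3 -44.7] [ 140.6 -143.6]
[-34.6 -47.8  -1.9  -1.6] [  0.    0.2  31.  -34.6]
time_s: 9.52
ee_pos: [428.2, -283.6, 130.9]
ee_rot: [179.7, 0.6, 26.0]
force: [0.0, 0.1, -3.2]
gripper_width: 53.8
t 9.53 pos [ 428.2 -283.6  130.9] yaw 26.0 w 53.8
shift cm [-0.62  0.19  0.09] turn 0.8
```

```bash
python3 -m jog '[[[1,0,0],0.1,0.3],[[1,0,0],0.1,0.3],[[1,0,0],0,0.3],[[0.8,0,0],0,0.3],[[0.8,0,0],0,0.3],[[0.5,0,0],0,0.3],[[0,0,0],0,0.3]]';python3 -c "
from h import *
move([547.5,-229.5,200],25.2)
f=viewer.grab_frame('wrist');im=f['color'];cv2.imwrite('pics/w6.png',cv2.resize(im,(480,360))[:,:,::-1])"
```

```text
time_s: 10.4
ee_pos: [478.8, -260.4, 131.7]
ee_rot: [179.6, 0.6, 25.8]
force: [-0.5, -0.4, -3.0]
gripper_width: 53.7
t 10.4 pos [ 478.8 -260.4  131.7] yaw 25.8 w 53.7
shift cm [ 7.53  0.21 -6.83] turn 0.6
```

View pics/w6.png

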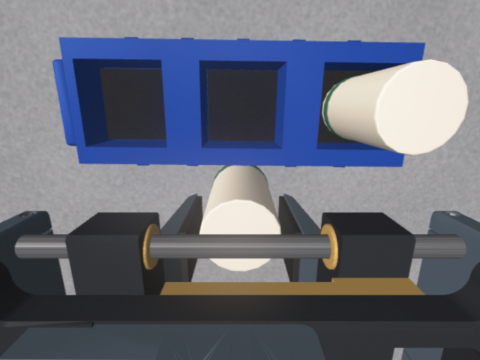

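Run:
```python
from h import *
f=viewer.grab_frame('wrist'); s=telemetry.state(); p=s['ee_pos']; u=np.array([.9,.43,0])
for a in (-10,0,10,20):
    a=np.radians(a); ax=-np.cos(a)*np.array([0,0,1])+np.sin(a)*u; n=np.cos(a)*u+np.sin(a)*np.array([0,0,1])
    q=p+[0,0,-5]
    print(round(np.degrees(a)),proj(f,[q+88*ax+27*n,q-12*ax+27*n,q-12*ax-27*n]).round(0)[:,1])
im=f['color'].astype(int); hsv=cv2.cvtColor(f['color'],cv2.COLOR_RGB2HSV)
print([(r,*hsv[r,320]) for r in range(214,270,4)])
print([(r,*hsv[r,320]) for r in range(340,366,4)])
```

```text
-10 [233. 251. 364.]
0 [213. 258. 363.]
10 [194. 266. 360.]
20 [175. 277. 355.]
[(214, np.uint8(113), np.uint8(163), np.uint8(166)), (218, np.uint8(113), np.uint8(160), np.uint8(166)), (222, np.uint8(16), np.uint8(30), np.uint8(186)), (226, np.uint8(17), np.uint8(32), np.uint8(186)), (230, np.uint8(16), np.uint8(31), np.uint8(187)), (234, np.uint8(16), np.uint8(33), np.uint8(187)), (238, np.uint8(16), np.uint8(33), np.uint8(186)), (242, np.uint8(17), np.uint8(32), np.uint8(185)), (246, np.uint8(16), np.uint8(33), np.uint8(187)), (250, np.uint8(17), np.uint8(34), np.uint8(186)), (254, np.uint8(18), np.uint8(33), np.uint8(185)), (258, np.uint8(17), np.uint8(34), np.uint8(186)), (262, np.uint8(17), np.uint8(34), np.uint8(186)), (266, np.uint8(17), np.uint8(35), np.uint8(219))]
[(340, np.uint8(8), np.uint8(10), np.uint8(105)), (344, np.uint8(17), np.uint8(31), np.uint8(166)), (348, np.uint8(19), np.uint8(22), np.uint8(241)), (352, np.uint8(19), np.uint8(22), np.uint8(241)), (356, np.uint8(18), np.uint8(23), np.uint8(241)), (360, np.uint8(20), np.uint8(26), np.uint8(231)), (364, np.uint8(165), np.uint8(3), np.uint8(155))]
```

The cup's top edge is at row 265, so about 9° of tilt remains. I'll nudge 9 mm more.

```bash
python3 -m jog '[[[0.6,0,0],0,0.3],[[0.6,0,0],0,0.3],[[0,0,0],0,0.3]]';cat > tilt.py <<'E'
from h import *
f=viewer.grab_frame('wrist'); s=telemetry.state(); p=s['ee_pos']; y=np.radians(s['ee_rot'][2]); u=np.array([np.cos(y),np.sin(y),0])
for a in (-5,0,5,10):
    a=np.radians(a); ax=-np.cos(a)*np.array([0,0,1])+np.sin(a)*u; n=np.cos(a)*u+np.sin(a)*np.array([0,0,1])
    q=p+[0,0,-5]
    print(round(np.degrees(a)),proj(f,[q+88*ax+27*n,q-12*ax+27*n,q-12*ax-27*n]).round(0)[:,1])
v=cv2.cvtColor(f['color'],cv2.COLOR_RGB2HSV)[:,320].astype(int); d=np.diff(v[:,2])
print([(r+1,d[r]) for r in range(150,380) if abs(d[r])>14])
move([547.5,-229.5,200],25.2)
E
python3 tilt.py
```

```text
time_s: 10.88
ee_pos: [489.3, -255.2, 131.6]
ee_rot: [179.6, 0.6, 25.8]
force: [-0.7, -0.7, -2.6]
gripper_width: 53.2
-5 [223. 254. 364.]
0 [213. 257. 363.]
5 [203. 262. 362.]
10 [193. 266. 360.]
[(203, np.int64(20)), (204, np.int64(25)), (215, np.int64(20)), (216, np.int64(22)), (261, np.int64(26)), (262, np.int64(49)), (312, np.int64(-68)), (313, np.int64(-63)), (324, np.int64(15)), (330, np.int64(-19)), (344, np.int64(62)), (345, np.int64(65)), (364, np.int64(-37)), (365, np.int64(-30))]
t 10.93 pos [ 489.2 -255.3  131.6] yaw 25.8 w 53.4
shift cm [ 6.37  0.21 -6.84] turn 0.6
```

```bash
python3 -m jog '[[[0.4,0,0],0,0.3],[[0.4,0,0],0,0.3],[[0,0,0],0,0.3]]'; python3 tilt.py; python3 -m jog '[[[0,0,-2],0.3,0.3],[[0,0,-2],0.3,0.3],[[0,0,-2],0,0.3],[[0,0,-0.5],0,0.3],[[0,0,0],0,0.3]]'; python3 tilt.py
```

```text
time_s: 11.3
ee_pos: [496.6, -251.7, 131.6]
ee_rot: [179.6, 0.6, 25.7]
force: [-1.0, 0.3, -2.2]
gripper_width: 53.8
-5 [223. 254. 364.]
0 [213. 257. 363.]
5 [203. 262. 362.]
10 [193. 266. 360.]
[(214, np.int64(39)), (227, np.int64(20)), (228, np.int64(20)), (249, np.int64(-26)), (259, np.int64(50)), (260, np.int64(40)), (312, np.int64(-66)), (313, np.int64(-64)), (324, np.int64(15)), (330, np.int64(-18)), (344, np.int64(65)), (345, np.int64(63)), (366, np.int64(-48)), (367, np.int64(-21)), (376, np.int64(-18))]
t 11.35 pos [ 496.5 -251.7  131.6] yaw 25.7 w 53.9
shift cm [ 5.56  0.21 -6.84] turn 0.5
time_s: 11.98
ee_pos: [497.4, -250.3, 197.1]
ee_rot: [179.7, 0.5, 25.1]
force: [0.1, 0.4, -3.4]
gripper_width: 53.5
-5 [223. 253. 364.]
0 [213. 257. 363.]
5 [203. 261. 361.]
10 [193. 266. 360.]
[(201, np.int64(16)), (202, np.int64(36)), (211, np.int64(38)), (228, np.int64(-21)), (229, np.int64(16)), (244, np.int64(-45)), (246, np.int64(20)), (259, np.int64(37)), (260, np.int64(35)), (312, np.int64(-40)), (313, np.int64(-72)), (324, np.int64(15)), (330, np.int64(-21)), (344, np.int64(75)), (345, np.int64(41)), (366, np.int64(-36)), (367, np.int64(-20)), (376, np.int64(-18))]
t 12.03 pos [ 497.3 -250.3  196.8] yaw 25.1 w 53.7
shift cm [ 5.42  0.25 -0.32] turn -0.1
```

The mouth edge is at row 211 (0° would be 213), so the cup is upright to 1–2°. Now I go over pocket1 and lower.

```bash
python3 -m jog '[[[1.8,0.1,0],0,0.3],[[1.9,0.1,0],0,0.3],[[1.4,0,0],0,0.3],[[0.4,0,1],0,0.3],[[0,0,1.8],0,0.3],[[0,0,1.5],0,0.3],[[0,0,0.5],0,0.3],[[0,0,0],0,0.3]]'; python3 -c "
from h import *
move([547.5,-229.5,144],25.2)
f=viewer.grab_frame('top');g=viewer.grab_frame('wrist')
cv2.imwrite('pics/w7.png',np.hstack([cv2.resize(f['color'][170:300,340:520],(400,300)),cv2.resize(g['color'],(400,300))])[:,:,::-1])"
```

```text
time_s: 13.02
ee_pos: [556.8, -225.2, 146.0]
ee_rot: [179.6, 0.0, 25.1]
force: [-1.1, 0.6, -1.9]
gripper_width: 53.8
t 13.03 pos [ 556.8 -225.2  146. ] yaw 25.1 w 53.8
shift cm [-1.02 -0.01  0.2 ] turn -0.1
```

View pics/w7.png

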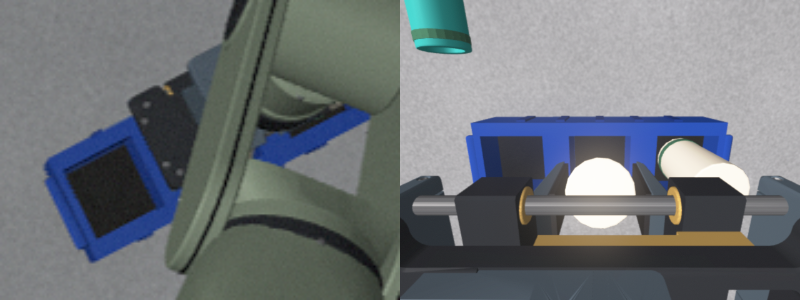

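The TCP overshot by 10 mm towards the far wall. I'll lift, re-centre and check the tilt.

```bash
python3 -m jog '[[[0,0,-1.4],0,0.3],[[-0.5,0,-1],0,0.3],[[-0.5,0,0],0,0.3],[[0,0,0],0,0.3]]'; python3 tilt.py
```

```text
time_s: 13.62
ee_pos: [545.0, -230.5, 170.7]
ee_rot: [179.7, 0.2, 25.1]
force: [-0.2, -0.0, -4.0]
gripper_width: 53.5
-5 [223. 253. 364.]
0 [213. 256. 363.]
5 [203. 261. 361.]
10 [194. 265. 360.]
[(167, np.int64(-45)), (168, np.int64(-17)), (170, np.int64(25)), (171, np.int64(15)), (174, np.int64(22)), (175, np.int64(16)), (194, np.int64(-61)), (195, np.int64(-42)), (251, np.int64(20)), (252, np.int64(47)), (253, np.int64(76)), (312, np.int64(-40)), (313, np.int64(-73)), (324, np.int64(15)), (330, np.int64(-21)), (344, np.int64(73)), (345, np.int64(44)), (365, np.int64(-36)), (366, np.int64(-24)), (376, np.int64(-18))]
t 13.68 pos [ 545.3 -230.4  170.7] yaw 25.1 w 53.6
shift cm [ 0.24  0.01 -2.93] turn -0.1
```

The cup now tilts about -5° because it brushed the far rim. I'll lower it into the pocket and right it against the near pocket wall.

```bash
python3 -m jog '[[[0.5,0,0.5],0,0.3],[[0.2,0,1.5],0,0.3],[[0,0,0.7],0,0.3],[[0,0,0],0,0.3],[[-0.7,0,0],0,0.3],[[-0.6,0,0],0,0.3],[[0,0,0],0,0.3]]'; python3 tilt.py
```

```text
time_s: 14.55
ee_pos: [547.6, -229.9, 146.0]
ee_rot: [179.4, -0.8, 25.0]
force: [0.8, 0.9, -0.8]
gripper_width: 53.6
-5 [225. 253. 364.]
0 [215. 256. 363.]
5 [206. 260. 362.]
10 [196. 265. 360.]
[(175, np.int64(-47)), (176, np.int64(-20)), (179, np.int64(31)), (184, np.int64(25)), (205, np.int64(-67)), (206, np.int64(-37)), (248, np.int64(39)), (249, np.int64(33)), (250, np.int64(64)), (312, np.int64(-41)), (313, np.int64(-71)), (324, np.int64(16)), (330, np.int64(-20)), (344, np.int64(72)), (345, np.int64(45)), (364, np.int64(-34)), (365, np.int64(-22)), (376, np.int64(-15))]
t 14.6 pos [ 547.6 -229.9  145.9] yaw 25.0 w 53.8
shift cm [ 0.01 -0.04 -5.41] turn -0.2
```

```bash
cat > solve.py <<'E'
from h import *
from scipy.optimize import fsolve
def sol(f,s,far,near):
    p=s['ee_pos']; y=np.radians(s['ee_rot'][2]); u=np.array([np.cos(y),np.sin(y),0]); Z=np.array([0,0,1])
    def g(x):
        a=np.radians(x[0]); ax=-np.cos(a)*Z+np.sin(a)*u; n=np.cos(a)*u+np.sin(a)*Z; q=p+[0,0,-5]-x[1]*ax
        r=proj(f,[q+27*n,q-27*n])[:,1]; return r-[far,near]
    x=fsolve(g,[0,12]); a=np.radians(abs(x[0]))
    return x.round(1), "lowest z",(p[2]-5-(100-x[1])*np.cos(a)-27*np.sin(a)).round(1)
if __name__=="__main__":
    f=viewer.grab_frame('wrist'); s=telemetry.state(); print(s['force'].round(1),s['ee_pos'].round(1))
    v=cv2.cvtColor(f['color'],cv2.COLOR_RGB2HSV)[:,300:341,2].astype(int).mean(1); d=np.diff(v)
    far=240+np.argmax(d[240:285])+1; near=350+np.argmin(d[350:374])+1; print(far,near)
    for o in ((0,0),(2,0),(0,2)): print(sol(f,s,far+o[0],near+o[1]))
    for a,b in((259.5,366.5),(252.5,365.5)): print("earlier",sol(f,s,a,b)[0])
    move([547.5,-229.5,144],25.2)
E
python3 solve.py
```

```text
[0.9 2.2 2.3] [ 547.7 -229.8  145.8]
250 364
(array([-8.8, 11.7]), 'lowest z', np.float64(49.4))
(array([-5.7, 11.9]), 'lowest z', np.float64(50.4))
(array([-9.7, 13.7]), 'lowest z', np.float64(51.2))
earlier [ 1.7 14.8]
earlier [-5.8 13.3]
t 14.65 pos [ 547.7 -229.8  145.8] yaw 25.0 w 53.5
shift cm [-0.   -0.04  0.18] turn -0.2
```

The tilt is -9° and the -u mouth edge caught on the near rim. I'll raise, shift to u = +12, lower, then pull back along the pocket wall.

```bash
python3 -m jog '[[[0,0,-1.5],0,0.3],[[0.4,0,-1],0,0.3],[[0.6,0,0],0,0.3],[[0,0,0],0,0.3],[[0,0,1],0,0.3],[[0,0,1.3],0,0.3],[[0,0,0.5],0,0.3],[[0,0,0],0,0.3]]'; python3 solve.py
```

```text
time_s: 15.65
ee_pos: [557.6, -224.9, 141.1]
ee_rot: [179.6, -0.8, 25.0]
force: [0.3, 0.7, -0.2]
gripper_width: 53.9
[0.8 2.2 1. ] [ 557.5 -225.   141.1]
248 363
(array([-13.1,   9.9]), 'lowest z', np.float64(42.3))
(array([-8.9, 10.2]), 'lowest z', np.float64(43.2))
(array([-13.6,  12.3]), 'lowest z', np.float64(44.6))
earlier [ 1.5 14.4]
earlier [-6.2 12.8]
t 15.7 pos [ 557.5 -225.   141.1] yaw 25.0 w 53.9
shift cm [-1.1  -0.01 -0.29] turn -0.2
```

```bash
python3 -m jog '[[[0,0,-0.4],0,0.3],[[-0.5,0,0],0,0.3],[[-0.5,0,0],0,0.3],[[-0.5,0,0],0,0.3],[[0,0,0],0,0.3]]'; python3 solve.py
```

```text
time_s: 16.32
ee_pos: [543.4, -231.1, 146.5]
ee_rot: [179.6, -1.0, 24.9]
force: [1.1, 0.2, -1.2]
gripper_width: 53.7
[0.8 2.1 2.5] [ 543.5 -231.1  146.4]
250 363
(array([-8.2, 10.7]), 'lowest z', np.float64(49.1))
(array([-5. , 11.1]), 'lowest z', np.float64(50.4))
(array([-9.2, 12.7]), 'lowest z', np.float64(50.9))
earlier [ 1.8 14.8]
earlier [-5.7 13.3]
t 16.38 pos [ 543.5 -231.1  146.4] yaw 24.9 w 53.8
shift cm [0.43 0.02 0.24] turn -0.3
```

```bash
python3 -c "
from h import *
f=viewer.grab_frame('scene');g=viewer.grab_frame('wrist')
cv2.imwrite('pics/w8.png',np.hstack([cv2.resize(f['color'][195:315,150:290],(490,420),interpolation=cv2.INTER_CUBIC),g['color'][150:390,225:405].repeat(1,0)[:, :, :] if 0 else cv2.resize(g['color'][150:390,230:410],(310,420))])[:,:,::-1])"
```

```text
(no output)
```

View pics/w8.png

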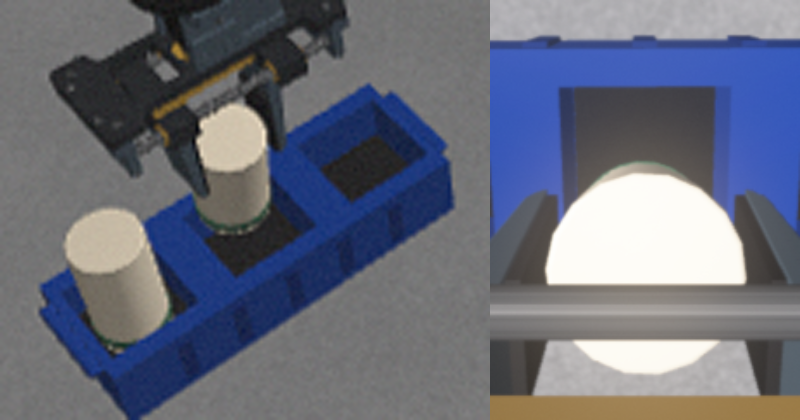

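The scene crop shows the cup held at the robot side of the middle pocket, with its mouth front edge at about (235,238) in the crop. The wrist crop shows the same edge at about (640,163). I'll intersect the two rays.

```bash
cat > tri.py <<'E'
from h import *
C=np.array([547.5,-229.5]);u=np.array([.905,.426]);v=np.array([-.426,.905])
def prt(f,px):
    for z in (40,45,50,55,60,65): 
        p=ray(f,[px],z)[0,:2]-C; print(z,(p@u).round(1),(p@v).round(1),end=" | ")
    print()
if __name__=="__main__":
    f=viewer.grab_frame('scene');g=viewer.grab_frame('wrist')
    prt(f,[217.1,263]); prt(g,[317,243])
    print("rim corners scene, near/far edge px of pocket1 @z60:",proj(f,[[*(C+a*u+b*v),60] for a,b in((-35,0),(35,0))]).round(1).tolist())
E
python3 tri.py
```

```text
40 -6.7 -9.0 | 45 -3.2 -10.4 | 50 0.3 -11.8 | 55 3.9 -13.3 | 60 7.4 -14.7 | 65 11.0 -16.1 | 
40 -0.9 0.5 | 45 0.5 0.5 | 50 1.8 0.4 | 55 3.1 0.4 | 60 4.4 0.4 | 65 5.7 0.4 | 
rim corners scene, near/far edge px of pocket1 @z60: [[212.6, 249.7], [228.3, 266.7]]
```

The +u mouth edge is at u≈+2, so the cup leans about -13° and sits on the near rim. I'll raise it, go to u≈+20, lower until the floor is felt, then pull back.

```bash
python3 -m jog '[[[0,0,-1.5],0,0.3],[[0.5,0,-1],0,0.3],[[1,0,0],0,0.3],[[0.7,0,0],0,0.3],[[0,0,0],0,0.3],[[0,0,1],0,0.3],[[0,0,1],0,0.3],[[0,0,0.3],0,0.3],[[0,0,0],0,0.3]]'; python3 -c "
from workcell import telemetry as t
s=t.state();print(s['ee_pos'].round(1),s['force'].round(1))"
```

```text
time_s: 17.7
ee_pos: [562.7, -221.5, 144.8]
ee_rot: [179.8, -0.5, 25.0]
force: [0.2, -0.0, -3.4]
gripper_width: 54.0
[ 562.7 -221.5  144.8] [ 0.2 -0.  -3.4]
```

```bash
for i in 1; do python3 -m jog '[[[0,0,0.4],0,0.3],[[0,0,0.3],0,0.3],[[0,0,0],0,0.3]]'; python3 -m jog '[[[0,0,0.3],0,0.3],[[0,0,0.3],0,0.3]]'; done; python3 -c "
from h import *
f=viewer.grab_frame('wrist')
v=cv2.cvtColor(f['color'],cv2.COLOR_RGB2HSV)[:,320]
print([(r,*map(int,v[r])) for r in range(215,262,3)])"
```

```text
time_s: 18.08
ee_pos: [562.9, -221.7, 137.7]
ee_rot: [179.7, -0.6, 25.0]
force: [0.8, 0.9, -2.1]
gripper_width: 53.5
time_s: 18.32
ee_pos: [563.3, -221.9, 131.9]
ee_rot: [179.7, -0.6, 25.0]
force: [-0.6, -0.2, -2.6]
gripper_width: 53.7
[(215, 114, 150, 187), (218, 114, 148, 189), (221, 114, 146, 188), (224, 114, 144, 188), (227, 114, 143, 187), (230, 114, 141, 188), (233, 115, 117, 161), (236, 0, 14, 90), (239, 5, 17, 92), (242, 66, 40, 129), (245, 17, 31, 164), (248, 16, 33, 172), (251, 23, 8, 253), (254, 20, 6, 254), (257, 20, 6, 254), (260, 20, 6, 254)]
```

The cup is free at 132, with its mouth well inside the pocket. Now I pull back along the near wall.

```bash
python3 -m jog '[[[-0.5,0,0],0,0.3],[[-0.5,0,0],0,0.3],[[-0.5,0,0],0,0.3],[[-0.3,0,0],0,0.3],[[-0.3,0,0],0,0.3],[[0,0,0],0,0.3]]'; python3 solve.py
```

```text
time_s: 19.12
ee_pos: [542.9, -231.4, 131.7]
ee_rot: [179.7, -0.6, 24.9]
force: [-0.6, 0.5, -2.3]
gripper_width: 53.8
[ 0.1  1.  -2.5] [ 543.  -231.4  131.7]
254 360
(array([-0.5,  9.3]), 'lowest z', np.float64(35.7))
(array([1.9, 9.8]), 'lowest z', np.float64(35.7))
(array([-1.8, 10.7]), 'lowest z', np.float64(36.6))
earlier [ 1.6 14.8]
earlier [-5.9 13.3]
t 19.18 pos [ 543.  -231.4  131.7] yaw 24.9 w 53.6
shift cm [ 0.49  0.02 -1.23] turn -0.3
```

```bash
python3 -m jog '[[[-0.3,0,0],0,0.3],[[-0.2,0,0],0,0.3],[[0,0,0],0,0.3],[[0.4,0,0],0,0.3],[[0.3,0,0],0,0.3],[[0,0,0],0,0.3]]'; python3 solve.py; python3 -m jog '[[[0,0,0.3],0,0.3],[[0,0,0.2],0,0.3],[[0,0,0],0,0.3]]'
```

```text
time_s: 19.92
ee_pos: [545.0, -230.3, 131.5]
ee_rot: [179.7, -0.6, 25.0]
force: [-0.0, 0.3, -3.0]
gripper_width: 54.0
[-0.2 -0.5 -2.6] [ 544.9 -230.4  131.5]
255 359
(array([1.1, 8.5]), 'lowest z', np.float64(34.5))
(array([3.4, 9.1]), 'lowest z', np.float64(34.1))
(array([-0.3,  9.9]), 'lowest z', np.float64(36.2))
earlier [ 1.3 14.5]
earlier [-6.3 12.9]
t 19.98 pos [ 544.9 -230.4  131.5] yaw 25.0 w 53.7
shift cm [ 0.27  0.03 -1.25] turn -0.2
time_s: 20.35
ee_pos: [544.7, -230.3, 125.8]
ee_rot: [179.7, -0.6, 25.0]
force: [0.3, 0.7, -2.9]
gripper_width: 53.6
```

```bash
python3 -m jog '[[[0,0,0.25],0,0.3],[[0,0,0],0,0.3]]';python3 -m jog '[[[0,0,0.25],0,0.3],[[0,0,0],0,0.3]]' | sed -n 2,4p
```

```text
time_s: 20.6
ee_pos: [544.6, -230.3, 123.1]
ee_rot: [179.7, -0.6, 25.0]
force: [-0.8, -0.5, -3.5]
gripper_width: 53.3
ee_pos: [544.7, -230.4, 120.5]
ee_rot: [179.7, -0.6, 25.0]
force: [0.6, 0.3, -2.3]
```

```bash
python3 -m jog '[[[0,0,0.25],0,0.3],[[0,0,0],0,0.3]]'| sed -n 2,4p
```

```text
ee_pos: [544.7, -230.4, 117.8]
ee_rot: [179.7, -0.6, 25.0]
force: [-0.8, 0.3, -2.3]
```

```bash
python3 -m jog '[[[0,0,0.2],0,0.3],[[0,0,0],0,0.3]]'| sed -n 2,4p; python3 -c "
from workcell import telemetry as t
for _ in range(4): print(t.state()['force'].round(1))"
```

```text
ee_pos: [545.5, -230.3, 116.9]
ee_rot: [179.7, -0.7, 24.9]
force: [0.3, -1.4, -2.2]
[ 0.3 -1.4 -2.2]
[ 0.3 -1.4 -2.2]
[ 0.3 -1.4 -2.2]
[ 0.3 -1.4 -2.2]
```

```bash
python3 -m jog '[[[0,0,0.2],0,0.3],[[0,0,0],0,0.3]]'| sed -n 2,4p
```

```text
ee_pos: [546.2, -230.1, 116.8]
ee_rot: [179.6, -0.8, 24.9]
force: [-0.8, 0.2, -2.8]
```

```bash
python3 -m jog '[[[0,0,0],0,0.3],[[0,0,0],0,0.3]]'; python3 solve.py; python3 -c "
from workcell import telemetry as t
print(t.state()['effort'].round(2),t.state()['torque'].round(2))"
```

```text
time_s: 21.85
ee_pos: [546.2, -230.2, 116.6]
ee_rot: [179.6, -0.8, 24.9]
force: [-0.7, 0.8, 0.6]
gripper_width: 53.9
[ 0.4  1.3 -0.4] [ 546.2 -230.2  116.6]
255 360
(array([0.7, 9.3]), 'lowest z', np.float64(20.5))
(array([3. , 9.8]), 'lowest z', np.float64(20.1))
(array([-0.6, 10.7]), 'lowest z', np.float64(21.9))
earlier [ 1.6 14.6]
earlier [-6. 13.]
t 21.9 pos [ 546.2 -230.2  116.6] yaw 24.9 w 53.6
shift cm [ 0.15 -0.01 -2.74] turn -0.3
[-2.400e-01 -4.461e+01 -2.061e+01 -1.000e-02 -1.900e-01  0.000e+00] [-0.02  0.15  0.04]
```

The weight has come off the wrist (force about 0) with the mouth near z≈21, so the cup is on the floor. I'll release and rise.

```bash
python3 -m jog '[[[0,0,0],0,0.65],[[0,0,0],0,0.75],[[0,0,0],0,0.8],[[0,0,-1.5],0,0.8],[[0,0,-3],0,0.8],[[0,0,-5],0,0.8],[[0,0,-2],0,0.8],[[0,0,0],0,0.9]]'; python3 -c "
from h import *
move([526,251,220],83.5)"
```

```text
time_s: 22.9
ee_pos: [545.1, -230.8, 239.3]
ee_rot: [179.4, -0.9, 24.9]
force: [0.1, -0.6, 0.1]
gripper_width: 79.7
t 22.9 pos [ 545.1 -230.8  239.3] yaw 24.9 w 79.7
shift cm [ 18.58 -44.49   1.93] turn -58.6
```

Next I go back for the middle cup. It has its closed end at +y, so I'll keep yaw 83.5.

```bash
python3 -m jog '[[[0,0,0],-10,0.9],[[0,0,0],-10,0.9],[[0,0,0],-10,0.9],[[0,0,0],-10,0.9],[[0,0,0],-10,0.9],[[0,0,0],-8.6,0.9]]'; python3 -c "
from h import *
f=viewer.grab_frame('top');cv2.imwrite('pics/t2.png',f['color'][:,:,::-1])
move([526,252,200],83.5)"
```

```text
time_s: 23.65
ee_pos: [542.5, -229.6, 234.9]
ee_rot: [179.3, -0.1, 85.5]
force: [-0.0, 0.3, 0.4]
gripper_width: 82.2
t 23.7 pos [ 542.4 -229.6  234.7] yaw 85.7 w 82.1
shift cm [47.89 -5.28  3.47] turn 2.2
```

```bash
python3 -m jog '[[[5.5,-0.6,0.3],0.3,0.9],[[5.5,-0.6,0.3],0.3,0.9],[[5.5,-0.6,0.3],0.3,0.9],[[5.5,-0.6,0.3],0.3,0.9],[[5.5,-0.6,0.3],0.3,0.9],[[5.5,-0.6,0.3],0.3,0.9],[[5.5,-0.6,0.5],0.2,0.9],[[4,-0.5,0.5],0,0.9],[[2,-0.2,1],0,0.9],[[0,0,0],0,0.9]]'; python3 -c "
from h import *
move([525.5,252,105],83.5)"
```

```text
time_s: 24.95
ee_pos: [537.8, 229.7, 188.5]
ee_rot: [179.8, 0.1, 82.2]
force: [-0.6, -0.3, -0.0]
gripper_width: 81.7
t 24.95 pos [537.8 229.7 188.5] yaw 82.2 w 81.7
shift cm [ 2.04 -1.52  8.35] turn -1.3
```

```bash
python3 -m jog '[[[1,-0.8,2],-1.2,0.9],[[1,-0.7,2.5],0,0.9],[[0,0,2.2],0,0.9],[[0,0,1],0,0.9],[[0,0,0],0,0.9]]'
python3 - <<'E'
from h import *
move([525.5,252,50],83.5)
f=viewer.grab_frame('wrist'); im=f['color']
hsv=cv2.cvtColor(im,cv2.COLOR_RGB2HSV); m=(hsv[:,:,2]>150)&(hsv[:,:,1]<60); m[300:]=0;m[:120]=0
m=cv2.morphologyEx(m.astype(np.uint8),cv2.MORPH_OPEN,np.ones((9,9)))
for r in (150,180,210,240,270,280,290): 
    w=np.where(m[r,240:400])[0]+240; print(r,(w.min(),w.max()) if len(w) else None)
col=np.where((hsv[:,320,1]<60)&(hsv[:,320,2]>170))[0]; print(col.min(),col.max())
cv2.imwrite('pics/w9.png',im[:,:,::-1])
print(ray(f,[[320,r] for r in (200,210,220,230,240,250,260)],74)[:,1].round(1))
E
```

```text
time_s: 25.58
ee_pos: [527.1, 243.8, 110.3]
ee_rot: [179.7, 0.3, 82.9]
force: [0.1, -0.6, -0.3]
gripper_width: 82.4
t 25.57 pos [527.1 243.8 110.3] yaw 82.9 w 82.4
shift cm [ 0.79 -0.26  6.03] turn -0.6
150 (np.int64(240), np.int64(399))
180 None
210 None
240 (np.int64(275), np.int64(358))
270 (np.int64(277), np.int64(357))
280 (np.int64(277), np.int64(357))
290 (np.int64(278), np.int64(357))
0 368
[287.6 282.1 276.5 270.8 265.  259.1 253.2]
```

View pics/w9.png

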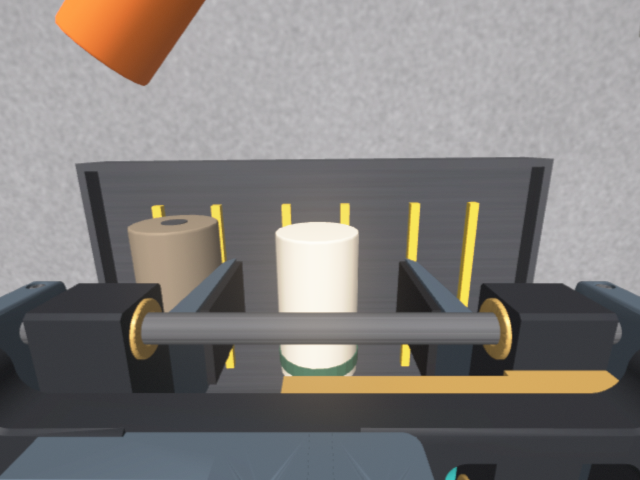

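The middle cup is centred at column 317 between the fingers, and its closed end is at row 245, y≈262. I descend to y≈251 and grip.

```bash
python3 -m jog '[[[0.4,-0.1,2],-0.5,0.9],[[0.4,-0.1,2],0,0.9],[[0,0,1.3],0,0.9],[[0,0,0.7],0,0.9],[[0,0,0],0,0.3],[[0,0,0],0,0.3],[[0,0,0],0,0.3],[[0,0,0],0,0.3]]' 8
```

```text
time_s: 26.62
ee_pos: [526.6, 252.4, 55.1]
ee_rot: [179.7, -0.0, 83.1]
force: [-1.2, -0.5, -2.5]
gripper_width: 53.6
```

```bash
python3 -m jog '[[[0,0,-0.8],0,0.3],[[0,0,-0.8],0,0.3],[[0,0,-0.8],0,0.3],[[0,0,-0.8],0,0.3],[[0,0,-0.8],0,0.3],[[0,0,-0.8],0,0.3],[[0,0,-0.8],0,0.3],[[0,0,-0.8],0,0.3],[[0,0,-0.9],0,0.3],[[0,0,0],0,0.3]]'; python3 -m jog '[[[0,0,-1.2],9.5,0.3],[[0,0,-1.2],9.5,0.3],[[0,0,-1.2],9.5,0.3],[[0,0,-1],9.5,0.3],[[0,0,-0.5],9.5,0.3],[[0,0,0],9,0.3],[[0,0,0],1,0.3]]'; python3 -c "
from h import *
C=np.array([547.5,-229.5]);u=np.array([.905,.426]);v=np.array([-.426,.905])
move([*(C+100*v+150*u),200],25.2)"
```

```text
time_s: 27.88
ee_pos: [527.2, 252.1, 133.7]
ee_rot: [179.5, -0.1, 83.1]
force: [-0.5, -0.1, -4.2]
gripper_width: 53.9
time_s: 28.75
ee_pos: [525.3, 251.4, 183.8]
ee_rot: [179.8, -0.1, 23.8]
force: [-0.5, 0.6, -3.7]
gripper_width: 53.5
t 28.75 pos [525.3 251.4 183.8] yaw 23.8 w 53.5
shift cm [-2.61 34.53 -1.62] turn -1.4
```

```bash
python3 -m jog '[[[-0.3,2,-0.3],-0.2,0.3],[[-0.4,4,-0.3],-0.2,0.3],[[-0.4,5.5,-0.2],-0.2,0.3],[[-0.4,5.5,0],-0.2,0.3],[[-0.4,5.5,0],-0.2,0.3],[[-0.3,5.5,0],0,0.3],[[-0.3,3.5,0],0,0.3],[[0,1.5,0],0,0.3],[[0,0,0],0,0.3]]'
cat > uv.py <<'E'
from h import *
C=np.array([547.5,-229.5]);u=np.array([.905,.426]);v=np.array([-.426,.905])
s=telemetry.state(); p=s['ee_pos']; print("u,v,z",(p[:2]-C)@u,(p[:2]-C)@v,p[2],"yaw",s['ee_rot'][2],"F",s['force'].round(1))
E
python3 uv.py; python3 -c "
from h import *
f=viewer.grab_frame('wrist');g=viewer.grab_frame('scene')
hs=cv2.cvtColor(g['color'],cv2.COLOR_RGB2HSV)
m=(hs[:,:,0]>50)&(hs[:,:,0]<90)&(hs[:,:,1]>80);m[:,300:]=0
for c in big(m,4): print('green',cv2.contourArea(c),cv2.boundingRect(c))"
```

```text
time_s: 29.88
ee_pos: [644.7, -66.0, 189.4]
ee_rot: [180.0, 0.1, 26.1]
force: [-0.4, 0.2, -3.9]
gripper_width: 53.5
u,v,z 157.58217754841394 106.54838562336795 189.40957531350267 yaw 26.11571538980085 F [-0.4  0.2 -3.9]
green 1907.5 (0, 219, 51, 54)
green 0.0 (287, 199, 1, 1)
green 0.0 (280, 266, 4, 4)
green 0.0 (214, 269, 2, 2)
```

```bash
python3 -m jog '[[[-0.8,0.3,1],0.4,0.3],[[-0.8,0.3,1.5],0.4,0.3],[[0,0,1.5],0,0.3],[[0,0,1.3],0,0.3],[[0,0,0.5],0,0.3],[[0,0,0],0,0.3]]'; python3 uv.py
```

```text
time_s: 30.72
ee_pos: [629.7, -72.5, 127.9]
ee_rot: [-179.9, 0.2, 25.8]
force: [0.1, 0.8, -3.7]
gripper_width: 53.9
u,v,z 141.25596558958887 107.06335252924018 127.89938095455882 yaw 25.750937289066396 F [ 0.1  0.8 -3.7]
```

```bash
python3 -m jog '[[[-0.9,0.2,0],0.2,0.3],[[-0.9,0.2,0],0.2,0.3],[[-0.9,0.2,0],0,0.3],[[-0.9,0.1,0],0,0.3],[[-0.8,0,0],0,0.3],[[-0.6,0,0],0,0.3],[[0,0,0],0,0.3]]'; python3 uv.py
```

```text
time_s: 31.6
ee_pos: [585.3, -102.9, 130.0]
ee_rot: [180.0, -0.0, 25.3]
force: [-0.0, 0.5, -3.0]
gripper_width: 53.8
u,v,z 88.08438182752357 98.45002539426922 130.03139962066115 yaw 25.27305256390695 F [-0.   0.5 -3. ]
```

```bash
python3 -m jog '[[[-0.5,0,0],0,0.3],[[-0.4,0,0],0,0.3],[[0,0,0],0,0.3]]'; python3 uv.py
python3 - <<'E'
from h import *
# scene view: band/side of the held cup for tilt: pale mask near projection of the cup
f=viewer.grab_frame('scene'); s=telemetry.state(); p=s['ee_pos']; u=np.array([.905,.426,0]); Z=np.array([0,0,1])
v=np.array([-.426,.905,0])
hs=cv2.cvtColor(f['color'],cv2.COLOR_RGB2HSV)
for a in(-10,0,10):
    t=np.radians(a); ax=-np.cos(t)*Z-np.sin(t)*u; n=np.cos(t)*u-np.sin(t)*Z; q=p-[0,0,8]
    print(a,"mouth +u edge, band centre, top +u edge px",proj(f,[q+88*ax+27*n,q+75.5*ax+27*n,q-12*ax+27*n]).round(1).tolist())
c=proj(f,[p-[0,0,8]+75.5*-Z+27*u])[0]; x,y=map(int,c.round())
g=hs[y-30:y+31,x-25:x+26].astype(int); m=((g[:,:,0]>45)&(g[:,:,0]<95)&(g[:,:,1]>60)); r,cc=np.where(m); print("band px",m.sum(),cc.min()+x-25 if m.any() else 0,cc.max()+x-25,r.min()+y-30,r.max()+y-30)
for k in range(x-6,x+7,4): print(k,[(j+y-30) for j in range(61) if m[j,k-x+25]])
E
```

```text
time_s: 31.98
ee_pos: [577.3, -106.7, 130.2]
ee_rot: [179.9, -0.1, 25.3]
force: [0.1, 0.3, -4.1]
gripper_width: 54.1
u,v,z 79.2442968768959 98.4037714274919 130.18629267417094 yaw 25.29788541970574 F [ 0.1  0.3 -4.1]
-10 mouth +u edge, band centre, top +u edge px [[281.4, 271.3], [280.5, 267.9], [274.4, 243.0]]
0 mouth +u edge, band centre, top +u edge px [[277.9, 269.0], [277.5, 266.2], [275.2, 244.8]]
10 mouth +u edge, band centre, top +u edge px [[274.1, 266.0], [274.3, 263.7], [275.8, 246.5]]
band px 39 262 303 237 270
272 [270]
276 [269]
280 [266]
284 []
```

```bash
cat > band.py <<'E'
from h import *
f=viewer.grab_frame('wrist'); s=telemetry.state(); p=s['ee_pos']; y=np.radians(s['ee_rot'][2]); u=np.array([np.cos(y),np.sin(y),0]); Z=np.array([0,0,1])
hs=cv2.cvtColor(f['color'],cv2.COLOR_RGB2HSV).astype(int)
for c in (305,320,335):
    h=hs[:,c]; g=[r for r in range(150,300) if 45<h[r,0]<95 and h[r,1]>50]; print("col",c,"green rows",g[:1],g[-1:])
for a in(-20,-10,-5,0,5,10):
    t=np.radians(a); ax=-np.cos(t)*Z+np.sin(t)*u; n=np.cos(t)*u+np.sin(t)*Z; q=p-[0,0,8]
    print("mouth to +u by",a,"mouth, band lo, band hi, top:",proj(f,[q+k*ax+27*n for k in(88,80,71,-12)]).round(0)[:,1])
cv2.imwrite('pics/w10.png',f['color'][150:390,230:410,::-1])
h=hs[:,320]; print([(r,*map(int,h[r])) for r in range(186,270,4)])
E
python3 band.py
```

```text
col 305 green rows [] []
col 320 green rows [] []
col 335 green rows [] []
mouth to +u by -20 mouth, band lo, band hi, top: [253. 252. 252. 243.]
mouth to +u by -10 mouth, band lo, band hi, top: [233. 234. 234. 248.]
mouth to +u by -5 mouth, band lo, band hi, top: [223. 224. 226. 251.]
mouth to +u by 0 mouth, band lo, band hi, top: [213. 215. 218. 254.]
mouth to +u by 5 mouth, band lo, band hi, top: [203. 206. 210. 259.]
mouth to +u by 10 mouth, band lo, band hi, top: [194. 197. 202. 263.]
[(186, 150, 3, 167), (190, 165, 3, 164), (194, 150, 2, 162), (198, 0, 2, 156), (202, 165, 3, 162), (206, 165, 3, 166), (210, 0, 3, 165), (214, 65, 40, 114), (218, 16, 35, 173), (222, 18, 34, 171), (226, 17, 34, 171), (230, 16, 36, 171), (234, 18, 36, 169), (238, 19, 18, 247), (242, 19, 17, 248), (246, 19, 17, 248), (250, 19, 17, 248), (254, 20, 19, 248), (258, 20, 19, 248), (262, 20, 19, 248), (266, 20, 19, 247)]
```

```bash
cat > fit.py <<'E'
from h import *
from scipy.optimize import least_squares
f=viewer.grab_frame('wrist'); s=telemetry.state(); p=s['ee_pos']; y=np.radians(s['ee_rot'][2]); u=np.array([np.cos(y),np.sin(y),0]); Z=np.array([0,0,1])
hs=cv2.cvtColor(f['color'],cv2.COLOR_RGB2HSV).astype(int); v=hs[:,312:329,2].mean(1); sat=hs[:,312:329,1].mean(1); d=np.diff(v)
near=346+np.argmin(d[346:376])+1; far=225+np.argmax(d[225:290])+1
hue=hs[:,320]; pale=[r for r in range(far-2,170,-1) if 8<hue[r,0]<25 and 22<hue[r,1]<60]; bandhi=min(pale) if pale else None
print("near",near,"far",far,"band upper edge",bandhi, "v near", v[near-3:near+3].round())
C=np.array([547.5,-229.5])
def model(x,s0):
    t=np.radians(x[0]); ax=-np.cos(t)*Z+np.sin(t)*u; n=np.cos(t)*u+np.sin(t)*Z; q=p-[0,0,8]+x[1]*u
    return proj(f,[q+(83-s0)*ax+27*n,q-s0*ax+27*n,q-s0*ax-27*n])[:,1],q+(100-s0)*ax
for s0 in(10,20,30,40):
    r=least_squares(lambda x:model(x,s0)[0]-[bandhi,far,near],[0,0]); m=model(r.x,s0)
    print("s",s0,"alpha,d",r.x.round(1),"resid",r.fun.round(1),"mouth centre u,z",((m[1][:2]-C)@u[:2]).round(1),m[1][2].round(1))
E
python3 fit.py; python3 uv.py
```

```text
near 375 far 237 band upper edge 216 v near [108. 108. 108. 105. 122. 135.]
s 10 alpha,d [-3.8  0.9] resid [  6.2  11.9 -18.8] mouth centre u,z 74.6 32.3
s 20 alpha,d [-4.4  4.3] resid [  4.5   8.8 -13.9] mouth centre u,z 77.7 42.3
s 30 alpha,d [-5.1  7.5] resid [ 2.6  5.3 -8.2] mouth centre u,z 80.8 52.4
s 40 alpha,d [-5.8 10.4] resid [ 0.5  1.1 -1.7] mouth centre u,z 84.0 62.4
u,v,z 79.44633553077922 98.4054557756763 130.10217153297262 yaw 25.303790247344693 F [ 0.8 -0.3 -3.7]
```

```bash
cat >> fit.py <<'E'
print("two-row fit:")
for s0 in(2,6,12,20,30):
    r=least_squares(lambda x:model(x,s0)[0][:2]-[bandhi,far],[0,0]); m=model(r.x,s0)
    print("s",s0,"alpha,d",r.x.round(1),"near row",m[0][2].round(0),"mouth u,z",((m[1][:2]-C)@u[:2]).round(1),m[1][2].round(1))
vv=hs[:,:,2]; 
for r in (300,306,309,346,350): 
    b=np.where((vv[r,230:410]>200)&(hs[r,230:410,1]<40))[0]; print(r,(b.min()+230,b.max()+230) if len(b) else None)
for r in (237,245,255,270,285,300): 
    b=np.where((vv[r,230:410]>225)&(hs[r,230:410,1]<40))[0]; print(r,(b.min()+230,b.max()+230,len(b)) if len(b) else None)
E
python3 fit.py | sed -n '6,$p'
```

```text
two-row fit:
s 2 alpha,d [-4.3  5. ] near row 341.0 mouth u,z 77.3 24.3
s 6 alpha,d [-4.4  5.7] near row 344.0 mouth u,z 78.1 28.4
s 12 alpha,d [-4.7  6.7] near row 348.0 mouth u,z 79.2 34.4
s 20 alpha,d [-5.  8.] near row 354.0 mouth u,z 80.6 42.4
s 30 alpha,d [-5.5  9.5] near row 363.0 mouth u,z 82.5 52.4
300 (np.int64(268), np.int64(372))
306 (np.int64(270), np.int64(370))
309 (np.int64(271), np.int64(368))
346 None
350 None
237 (np.int64(315), np.int64(328), 14)
245 (np.int64(283), np.int64(348), 62)
255 (np.int64(278), np.int64(360), 83)
270 (np.int64(270), np.int64(369), 100)
285 (np.int64(267), np.int64(373), 107)
300 (np.int64(269), np.int64(371), 103)
```

The disc fit is consistent: the cup is held about 4 mm from its closed end, its axis is 5 mm to +u of the TCP, and it tilts about -4°. I'll push 5 mm more, lift, and re-fit.

```bash
python3 -m jog '[[[-0.3,0,0],0,0.3],[[-0.2,0,0],0,0.3],[[0,0,0],0,0.3]]'; python3 uv.py; python3 -m jog '[[[0,0,-1.5],0,0.3],[[0,0,-2],0,0.3],[[0,0,-2],0,0.3],[[0,0,-0.3],0,0.3],[[0,0,0],0,0.3]]'; python3 uv.py; python3 fit.py
```

```text
time_s: 32.55
ee_pos: [573.0, -108.8, 130.1]
ee_rot: [179.9, -0.1, 25.3]
force: [0.8, 0.8, -3.2]
gripper_width: 53.7
u,v,z 74.5485609866285 98.38269835655629 130.13083755659613 yaw 25.316379225715732 F [ 0.8  0.8 -3.2]
time_s: 33.17
ee_pos: [572.7, -108.9, 192.4]
ee_rot: [179.9, -0.1, 25.3]
force: [-0.2, -0.1, -3.5]
gripper_width: 53.6
u,v,z 74.16761416548886 98.4198133774903 192.36410312396313 yaw 25.321253011874685 F [-0.2 -0.1 -3.5]
near 376 far 238 band upper edge 211 v near [161. 162. 160. 143. 137. 136.]
s 10 alpha,d [-1.5  0.9] resid [  7.3  12.3 -20.4] mouth centre u,z 73.0 94.3
s 20 alpha,d [-2.2  4.7] resid [  5.5   9.3 -15.4] mouth centre u,z 76.0 104.3
s 30 alpha,d [-2.9  8.2] resid [ 3.4  5.9 -9.7] mouth centre u,z 79.1 114.3
s 40 alpha,d [-3.5 11.5] resid [ 1.1  1.9 -3.1] mouth centre u,z 82.2 124.4
two-row fit:
s 2 alpha,d [-1.5  4.8] near row 340.0 mouth u,z 76.7 86.3
s 6 alpha,d [-1.7  5.7] near row 343.0 mouth u,z 77.3 90.3
s 12 alpha,d [-2.  7.] near row 347.0 mouth u,z 78.3 96.3
s 20 alpha,d [-2.4  8.6] near row 353.0 mouth u,z 79.6 104.3
s 30 alpha,d [-3.  10.5] near row 362.0 mouth u,z 81.2 114.3
300 (np.int64(269), np.int64(372))
306 (np.int64(271), np.int64(370))
309 (np.int64(272), np.int64(368))
346 None
350 None
237 (np.int64(285), np.int64(288), 4)
245 (np.int64(282), np.int64(347), 62)
255 (np.int64(277), np.int64(360), 84)
270 (np.int64(270), np.int64(369), 100)
285 (np.int64(267), np.int64(373), 107)
300 (np.int64(269), np.int64(371), 103)
```

The tilt is now about -1.6°, and the mouth is 2.7 mm to +u of the TCP. I move over pocket0.

```bash
python3 -m jog '[[[-1.5,-0.1,0],0,0.3],[[-2,-0.1,0],0,0.3],[[-2,0,0],0,0.3],[[-1,0,0],0,0.3],[[-0.4,0,0],0,0.3],[[0,0,0],0,0.3]]'; python3 uv.py
```

```text
time_s: 33.98
ee_pos: [502.6, -137.7, 188.9]
ee_rot: [-179.8, 0.3, 25.3]
force: [0.2, 0.5, -3.1]
gripper_width: 54.0
u,v,z -1.554307616200937 102.16602395172956 188.871526419425 yaw 25.316529547852216 F [ 0.2  0.5 -3.1]
```

```bash
python3 -m jog '[[[-0.1,0.3,0],0,0.3],[[0,0,1],0,0.3],[[0,0,1],0,0.3],[[0,0,1],0,0.3],[[0,0,0.4],0,0.3],[[0,0,0],0,0.3]]'; python3 uv.py; python3 fit.py | sed -n '1p;7,8p'
```

```text
time_s: 34.72
ee_pos: [503.7, -140.4, 151.3]
ee_rot: [-179.7, 0.3, 25.4]
force: [1.1, 0.5, -3.8]
gripper_width: 53.7
u,v,z -1.6977573629269926 99.29454104366734 151.27076209633702 yaw 25.379927161381055 F [ 1.1  0.5 -3.8]
near 376 far 238 band upper edge 209 v near [159. 159. 159. 145. 141. 140.]
s 2 alpha,d [-1.   4.9] near row 340.0 mouth u,z 2.0 45.5
s 6 alpha,d [-1.2  5.9] near row 342.0 mouth u,z 2.6 49.5
```

In the pocket, free and upright, with the mouth near z≈47. Now I feel for the floor in small steps.

```bash
python3 -m jog '[[[-0.1,0,0.3],0,0.3],[[0,0,0],0,0.3]]'|sed -n '2p;4p'
```

```text
ee_pos: [503.2, -141.0, 148.8]
force: [1.1, -0.2, -3.9]
```

```bash
python3 -m jog '[[[0,0,0.25],0,0.3],[[0,0,0],0,0.3]]'|sed -n '2p;4p'
```

```text
ee_pos: [503.3, -141.1, 146.5]
force: [0.1, -0.3, -3.1]
```

```bash
python3 -m jog '[[[0,0,0.25],0,0.3],[[0,0,0],0,0.3]]'|sed -n '2p;4p'
```

```text
ee_pos: [503.3, -141.1, 143.9]
force: [0.5, -0.2, -2.3]
```

```bash
python3 -m jog '[[[0,0,0.2],0,0.3],[[0,0,0],0,0.3]]'|sed -n '2p;4p'
```

```text
ee_pos: [503.3, -141.1, 141.8]
force: [0.6, 0.0, -3.7]
```

```bash
python3 -m jog '[[[0,0,0.2],0,0.3],[[0,0,0],0,0.3]]'|sed -n '2p;4p'
```

```text
ee_pos: [503.4, -141.1, 139.6]
force: [0.5, 0.4, -3.2]
```

```bash
python3 -m jog '[[[0,0,0.2],0,0.3],[[0,0,0],0,0.3]]'|sed -n '2p;4p'
```

```text
ee_pos: [503.4, -141.1, 137.5]
force: [-0.7, 0.5, -2.9]
```

```bash
python3 -m jog '[[[0,0,0.2],0,0.3],[[0,0,0],0,0.3]]'|sed -n '2p;4p'
```

```text
ee_pos: [503.4, -141.1, 135.3]
force: [-0.3, -0.5, -3.5]
```

```bash
python3 -m jog '[[[0,0,0.2],0,0.3],[[0,0,0],0,0.3]]'|sed -n '2p;4p'
```

```text
ee_pos: [503.3, -141.1, 133.2]
force: [0.3, -0.3, -3.4]
```

```bash
python3 -m jog '[[[0,0,0.2],0,0.3],[[0,0,0],0,0.3]]'|sed -n '2p;4p'
```

```text
ee_pos: [503.4, -141.1, 131.1]
force: [0.4, -0.0, -3.2]
```

```bash
python3 -m jog '[[[0,0,0.2],0,0.3],[[0,0,0],0,0.3]]'|sed -n '2p;4p'
```

```text
ee_pos: [503.4, -141.1, 129.0]
force: [0.8, -0.7, -4.1]
```

```bash
python3 -m jog '[[[0,0,0.2],0,0.3],[[0,0,0],0,0.3]]'|sed -n '2p;4p'
```

```text
ee_pos: [503.4, -141.1, 126.8]
force: [0.3, -0.5, -4.4]
```

```bash
python3 -m jog '[[[0,0,0.2],0,0.3],[[0,0,0],0,0.3]]'|sed -n '2p;4p'
```

```text
ee_pos: [503.8, -141.4, 126.7]
force: [0.2, 0.5, -3.1]
```

The z motion stalled at 126.7, as it did at the first cup's touchdown. I'll hold and read the force.

```bash
python3 -m jog '[[[0,0,0],0,0.3]]'|sed -n '1,4p'; python3 -m jog '[[[0,0,0],0,0.3]]'|sed -n '2p;4p'; python3 -m jog '[[[0,0,0.1],0,0.3],[[0,0,0],0,0.3]]'|sed -n '2p;4p'; python3 fit.py | sed -n '1p;7,8p'
```

```text
time_s: 37.9
ee_pos: [503.9, -141.4, 126.6]
ee_rot: [-179.9, 0.1, 25.4]
force: [-0.3, 0.3, -3.7]
ee_pos: [503.8, -141.4, 126.4]
force: [-0.2, -1.3, -2.1]
ee_pos: [503.8, -141.4, 126.4]
force: [-0.5, 0.2, -2.2]
near 376 far 239 band upper edge 209 v near [164. 164. 163. 147. 142. 142.]
s 2 alpha,d [-0.4  4.5] near row 340.0 mouth u,z 2.1 20.3
s 6 alpha,d [-0.7  5.6] near row 343.0 mouth u,z 2.7 24.3
```

```bash
python3 -m jog '[[[0,0,0.15],0,0.3],[[0,0,0],0,0.3],[[0,0,0],0,0.3]]'|sed -n '2p;4p'; python3 uv.py;python3 uv.py
```

```text
ee_pos: [503.9, -141.5, 126.2]
force: [-0.4, 0.3, -0.2]
u,v,z -1.9618576736948796 98.21588742464527 126.22776033287242 yaw 25.395261682447877 F [-0.4  0.3 -0.2]
u,v,z -1.9618576736948796 98.21588742464527 126.22776033287242 yaw 25.395261682447877 F [-0.4  0.3 -0.2]
```

The force is near zero, so the floor carries the cup. I'll release, rise and back away, then check both cups from above.

```bash
python3 -m jog '[[[0,0,0],0,0.65],[[0,0,0],0,0.75],[[0,0,0],0,0.8],[[0,0,-1.5],0,0.8],[[0,0,-3],0,0.8],[[0,0,-5],0,0.8],[[0,0,-4],0,0.8],[[0,-3,-3],0,0.9],[[0,-5,0],0,0.9],[[0,-6,0],0,0.9]]'; python3 -m jog '[[[0,-6,0],0,0.9],[[0,-6,0],0,0.9],[[0,-6,0],0,0.9],[[0,-3,0],0,0.9],[[0,0,0],0,0.9]]'
cat > check.py <<'E'
from h import *
C=np.array([547.5,-229.5]);u=np.array([.905,.426]);v=np.array([-.426,.905])
f=viewer.grab_frame('top'); hs=cv2.cvtColor(f['color'],cv2.COLOR_RGB2HSV).astype(int)
m=(hs[:,:,1]<45)&(hs[:,:,2]>205); m[:,:350]=0; m[:,530:]=0; m[:160]=0;m[300:]=0
for c in big(m,3):
    e=cv2.minEnclosingCircle(c); 
    for z in(120,130): 
        p=ray(f,[e[0]],z)[0,:2]-C; print("disc",np.round(e[0],1),round(e[1],1),"z",z,"u,v",(p@u).round(1),(p@v).round(1))
g=viewer.grab_frame('scene'); hg=cv2.cvtColor(g['color'],cv2.COLOR_RGB2HSV).astype(int)
m=((hg[:,:,1]<60)&(hg[:,:,2]>120)).astype(np.uint8); m[:,:150]=0;m[:,290:]=0;m[:190]=0;m[320:]=0
m&=~((hg[:,:,1]<18)).astype(np.uint8)
for c in big(m,4): print("scene",cv2.boundingRect(c),np.round(cv2.minAreaRect(c)[1:][0],1),round(cv2.minAreaRect(c)[2],1))
for b,z0 in((100,22),(0,21),(-100,25)): print("expected upright scene px (top, mouth centres)",proj(g,[[*(C+b*v),z0+100],[*(C+b*v),z0]]).round(0).tolist())
cv2.imwrite('pics/final.png',np.hstack([f['color'],g['color']])[:,:,::-1])
E
python3 check.py; python3 uv.py
```

```text
time_s: 39.95
ee_pos: [446.5, -14.8, 302.8]
ee_rot: [179.6, -0.5, 25.0]
force: [-0.3, 0.0, -0.5]
gripper_width: 82.4
time_s: 40.58
ee_pos: [353.3, 183.3, 308.1]
ee_rot: [179.6, -1.2, 25.2]
force: [0.1, -0.1, -0.2]
gripper_width: 82.0
disc [394.2 246.7] 13.6 z 120 u,v 3.3 98.5
disc [394.2 246.7] 13.6 z 130 u,v 2.9 100.1
disc [440.9 225.2] 13.6 z 120 u,v 0.4 -1.1
disc [440.9 225.2] 13.6 z 130 u,v 0.0 1.5
disc [489. 201.] 13.6 z 120 u,v 0.8 -106.1
disc [489. 201.] 13.6 z 130 u,v 0.4 -102.5
scene (168, 254, 30, 37) [37.7 22.8] 46.4
scene (206, 233, 27, 36) [35.4 20.9] 51.0
scene (240, 214, 24, 34) [33.5 20. ] 50.2
scene (266, 224, 1, 1) [0. 0.] 0.0
expected upright scene px (top, mouth centres) [[250.0, 222.0], [254.0, 247.0]]
expected upright scene px (top, mouth centres) [[216.0, 243.0], [223.0, 267.0]]
expected upright scene px (top, mouth centres) [[180.0, 264.0], [189.0, 288.0]]
u,v,z 0.2585407916278939 454.59045135141105 307.7778187455345 yaw 25.05898053193896 F [ 0.2  0.1 -0.1]
```

All three cup tops show as equal circles (radius 13.6 px) centred within about 3 mm of their pockets, so both cups stand upright. Handing in.

```bash
python3 -c "
from workcell import job_done
print(job_done())"
```

```text
the job is handed in; nothing more can be done
None
```

Both finished cups now stand mouth down in the tote, one in the middle pocket and one in the +y end pocket. I handed the job in at about 41 s of the 67 s allowed.

**How I did it:** The tool can't tilt, so I gripped each cup lightly (8 N) near its closed end and let it pivot mouth-down as it lifted. I nudged each one upright against the tote, then lowered it in about 2 mm steps. I released each cup once the wrist force had dropped to about 0 N. Both pads turned out to be near their lowest setting, about 20–24 mm above the bench.

**Last checks:**
- **Placed cups:** From above, both new cups and the packed cup show as circles of the same size (radius 13.6 px). Both new cups are centred within about 3 mm of their pockets. I also compared the scene camera picture with where upright cups should appear, and it roughly agreed.
- **Robot:** It is clear of everything, with the gripper open and the wrist force near zero.
- **Left-alone parts:** I never gripped the blank or the packed cup, and the packed cup is still in its place. I did not re-measure the blank afterwards.

**What went wrong or disagreed:**
- **First cup:** My early tilt readings were wrong by up to about 13°. Its mouth touched the middle pocket's rim a few times, at about 4 N or less in the readings I took. I lifted it and straightened it inside the pocket before setting it down.
- **Touchdown force:** The readings are noisy by about 1 N. The arm stopped descending slightly before the force showed contact.
- **No final picture:** I had used all 12 views, so the final check is from numbers only.

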